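Build plate from the slotted rack to the narrow curing post

ROBOT

A 6-joint arm with a two-finger parallel gripper is mounted at the origin on the work surface. World frame = base frame: x ahead of the robot, y to its left, z up, the work surface at z = 0. Lengths are in m, angles in rad, forces in N, time in s.
With the tool pointing down it reaches from about 0.325 to 0.775 m from the base axis. Payload 5.5 kg.
Tool frame: the origin (TCP) lies on the centre line of the jaws, within the pads' length; the fingertips stand 11 mm ahead of it and the grasp point (between the pads) lies 8 mm behind it (env.tip_reach is the distance from the TCP to the fingertips, in m); z points along the fingers, y is the line along which they close (so a half turn about z gives the same grasp; the last joint's range is limited). The gripper opens to 88 mm and grips with 3 to 60 N. Pads are 20 mm wide; open, the fingers measure 115 mm over their backs; the gripper's body (75 mm by 178 mm) begins 61 mm behind the grasp point.
Start: joints at [1.129, 0.091, 1.231, -0, 1.82, -0.057], TCP at [0.225, 0.556, 0.234] pointing down, gripper open.
Joint ranges: [-2.87, 2.87], [-0.86, 2.18], [0.17, 2.46], [-1.51, 4.65], [0.06, 2.69], [-2.65, 2.65]. Speed limits (rad/s): [2.57, 2.57, 3.01, 3.14, 3.14, 3.14].

INTERFACE

Orientations are given as a 3x3 rotation matrix whose columns are the frame's x, y, z axes.
In Python, from station import env gives the robot as it stands.
- The arm moves only by the tool arm_command, never from a script. Its arguments are lists of equal length, an entry for each row: "rot": the turn, a rotation vector about the tool's x, y, z in units of 6 degrees (1.0 is 6 degrees), a list of three; "linear": the shift along the tool's x, y, z in units of 25 mm (1.0 is 25 mm), a list of three; "jaw": the finger opening in mm, from 0 to 87.8. A call has 1 to 10 rows; each row is the pose to reach, as a shift and turn from the pose commanded when the call began, along the tool's axes at that moment; what a row does not reach only later rows make up. A row lasts 1/10 s, in which the tool goes at most 50 mm and 8.59 degrees, less where a joint would pass 70% of its speed; a pose out of reach is approached as far as the arm can. A call with a gripper value outside its range is refused whole. The fingers move at their own pace and stop on an object; "force" is the grip in N (left out, the last holds). Time passes only in rows, so rows that repeat a pose let the fingers close. It gives the time, the measured TCP pose, the force, the opening and the grip force at its end, in the units of the state.
- env.get_obs(): the state, without advancing time (a new reading comes with each control period).
- env.grab_frame(name): name is "scene" or "top" or "wrist"; returns the picture (420x560x3 uint8, blue, green, red); there is no depth.
- env.camera_params(name): a dict with "camera_matrix" (3x3 intrinsics, pixels), "k1" (the pictures are not rectified: a ray, as slopes to the right and down, at radius r is drawn at 1 + k1 r^2 times it, then the intrinsics apply), "cam_to_world" (4x4, takes a point from camera to world coordinates). Camera axes: x right, y down, z forward; pixel columns grow to the right and rows downward; lengths in m; the calibration is good to about 2 mm. A picture is of the moment at which its call begins: read the wrist's pose just before it. camera_params takes no time and is no camera call; for the wrist camera it gives the pose at the moment of the call.
- env.close_job(): hands the job in; it is judged then, once.
The state is a dict: "time": time; "joint_positions": joint angles; "joint_velocities": joint speeds; "joint_efforts": joint torques, N m; "ee_pos": TCP position; "orientation": TCP orientation; "ft_force": force on the tool from outside, world axes, zero at the start; "torque": the same for the moment, N m; "gripper_width": finger opening in m; "grasp_force": force on a finger pad.
Only numpy, scipy, OpenCV 4.12 (cv2) and the standard library are available. Lean on these libraries where they do the work, as an engineer would, in place of code of your own. Each camera call takes 0.05 s, during which the arm holds its last target. There are 200 camera calls.

TASK

Slide the longest of the three aluminium build plates up out of the slotted rack by its top edge, lay it on the sloped rest with its end down against the lip, central on the slab, and let go of it there so that you can take it again by its two long sides. Then gently lay it flat on top of the narrow curing post, either face up, centred and with its length square to the longer side of the post's oblong head, so that it balances there by itself. Do not drop or bang the plate, and leave the other things where they are.

Things in the scene. Friction and masses are not known exactly. Their poses are not given: they have to be found in the camera images.
- plate: The long build plate: plain aluminium slab 60 mm wide (x), 8 mm thick (y), 130 mm long (z), about 0.17 kg (varies), four small flush dark screws per face, both faces and ends alike. Origin at the middle of its lower end as it stands in the rack; z along the length, up in the rack. It stands loose in one of the three slots, 35 mm taller than the other two plates.
- plate_mid (a point): Centre of the long plate's body, 65 mm along z from its origin; axes as the plate.
- short_a: A short build plate in another slot, not to be taken: 60 (x) by 8 (y) by 95 (z) mm, origin at the middle of its lower end, z up.
- short_b: The second short build plate, same as short_a.
- rack: Grey plastic slotted rack, fixed, 88 (x) by 150 (y) by 72 mm high, origin at the centre of its underside, z up. Three upright slots at y = -40, 0, +40 mm, each holding one plate by its long edges (10.4 mm wide, 64 mm between the side walls). Slot floor at z = 12, slot walls end at z = 72 mm. Plates stand with their axes along the rack's: 32 mm is free between neighbours above the rack.
- rest: Sloped rest, fixed: a white slab 32 mm wide (x), 84 mm long, inclined 45 degrees, on a 24 mm post and a dark steel foot 110 (x) by 150 (y) by 10 mm; origin at the centre of the foot's underside, z up. The slab's face rises along (0, -0.707, 0.707), its outward normal is (0, 0.707, 0.707). Along its lower end a lip, square to it, 12 mm high and 32 mm wide, stops the plate.
- rest_seat (a point): Where the centre of the long plate comes when it lies properly on the rest: 65 mm up the slope from the inner corner of slab and lip (x 0, y +35, z 45 mm in the rest) and 4 mm off the slab. Axes as the rest's body (not inclined). The plate then overhangs the slab by 14 mm at each side and 46 mm at the top, so fingers can pass around it there.
- stand: Curing post, fixed: round grey foot 120 mm across and 18 mm high, round steel stem 24 mm across, and on top a flat steel head 40 mm (x) by 26 mm (y) by 16 mm, its top at z = 110 mm. Origin at the centre of the foot's underside, z up. The plate is to lie with its 130 mm length along the post's y and its 60 mm width along x, overhanging 52 mm at each end and 10 mm at each side.
- stand_top (a point): Centre of the post head's top face; axes as the post.
- cup: Clear plastic cup, 72 mm diameter, 90 mm high; origin at the centre of its underside. Leave alone.
- jar: White plastic jar, 56 mm diameter, 60 mm high; origin at the centre of its underside. Leave alone.
- bracket: Grey printed L-bracket 60 by 40 by 46 mm high; origin at the centre of its underside. Leave alone.
- scraper: Scraper lying flat on the table, about 280 mm long (x), wooden handle, 20 mm high; origin near the middle of its underside. Leave alone.
Things that resemble listed ones, but are neither listed nor needed, are in the scene too. Leave any blue or yellow look-alike of the plate alone.

How it is judged:
On the way:
1. the long plate lies on the sloped rest and is let go: centre within 15 mm of the seat, width along the rest within 0.15 rad, slope within 0.11 rad of 45 degrees (distance between plate_mid and rest_seat below 0.015 m and angle between the x axis of plate and the x axis of rest, either way round below 0.15 rad and angle between the z axis of plate and the z axis of rest, either way round between 0.67 and 0.9 rad and contact force between plate and rest above 0.4 N and contact force between plate and the fingers below 0.1 N and linear speed of plate below 0.03 m/s), for 0.2 s.
At the end, for the whole second after the job is handed in: The long plate lies flat (within 0.08 rad) on the head of the curing post, released and at rest, its centre within 9 mm of the head's centre seen from above and its length within 0.14 rad of the head's narrow direction (the post's y) (horizontal distance between plate_mid and stand_top below 0.009 m and z of plate_mid in the frame of stand_top between 0.001 and 0.008 m and angle between the y axis of plate and the z axis of stand, either way round below 0.08 rad and angle between the z axis of plate and the y axis of stand, either way round below 0.14 rad and contact force between plate and stand above 0.5 N and linear speed of plate below 0.02 m/s and angular speed of plate below 0.1 rad/s); the robot touches nothing.
It fails at once if the plate was dropped: moving faster than 0.6 m/s while no finger touches it (linear speed of plate above 0.6 m/s and contact force between plate and the fingers below 0.05 N).
It fails at once if the plate was banged on the post or the rest (over 50 N) (contact force between plate and stand above 50 N or contact force between plate and rest above 50 N).
It fails at once if another thing was moved by more than 30 mm (distance of any of short_a, short_b, cup, jar, bracket, scraper from where it was at the start of the episode above 0.03 m).
It also fails if it takes over 69 s, if anything falls off the work surface, if the arm or the gripper's body presses on something with over 40 N, if the wrist force passes 120 N, or if a joint passes its speed limit or range.

## Working session

There is one attempt and no reset: what is moved stays moved. The work goes in short steps, Python scripts to look and compute and a tool call to move; the robot and the scene stay as the last step left them, time stands still between calls to the robot, and variables do not carry over. Pictures are saved under pics/ and viewed, at most 10 in all, crops included, and the job is handed in when it is done.

Besides the shell and the picture viewer there is one more tool, called after "Emit:" as name(argument=value, ...), one argument or row to a line, values as JSON. arm_command: Moves the arm, as the interface text tells. Its arguments: {"type":"object","properties":{"rot":{"type":"array","items":{"type":"array","items":{"type":"number"}}},"linear":{"type":"array","items":{"type":"array","items":{"type":"number"}}},"jaw":{"type":"array","items":{"type":"number"}},"force":{"type":"number"}},"required":["rot","linear","jaw"]}

```bash
mkdir -p pics; ls; python3 - <<'E'
from station import env
import cv2
for n in("scene","top"):
    cv2.imwrite(f"pics/{n}0.png",env.grab_frame(n)); p=env.camera_params(n); print(n,p)
o=env.get_obs();print(o["time"],o["ee_pos"],o["orientation"],o["gripper_width"],env.tip_reach)
E
```

```text
pics
scene {'camera_matrix': array([[527.67612169,   0.        , 275.18256151],
       [  0.        , 527.67612169, 212.76904205],
       [  0.        ,   0.        ,   1.        ]]), 'k1': -0.10879214290820564, 'cam_to_world': array([[-0.60431425,  0.44700205, -0.65954034,  1.42127492],
       [ 0.7965494 ,  0.32056607, -0.51258799,  0.59984756],
       [-0.01770162, -0.83512068, -0.54978186,  0.81560398],
       [ 0.        ,  0.        ,  0.        ,  1.        ]])}
top {'camera_matrix': array([[538.65948139,   0.        , 276.89210984],
       [  0.        , 538.65948139, 206.11699767],
       [  0.        ,   0.        ,   1.        ]]), 'k1': 0.023091205080543343, 'cam_to_world': array([[ 0.01584132, -0.9974219 ,  0.06998999,  0.48192387],
       [-0.99979275, -0.01490596,  0.01386633, -0.05382553],
       [-0.01278732, -0.07019514, -0.99745132,  1.29762794],
       [ 0.        ,  0.        ,  0.        ,  1.        ]])}
0.1 [0.2251299  0.55590797 0.23263377] [[-9.26874158e-01  3.75371494e-01 -7.32892211e-04]
 [ 3.75372198e-01  9.26872851e-01 -1.55903921e-03]
 [ 9.40790145e-05 -1.72014052e-03 -9.99998516e-01]] 0.08776873315366766 0.011
```

View pics/scene0.png

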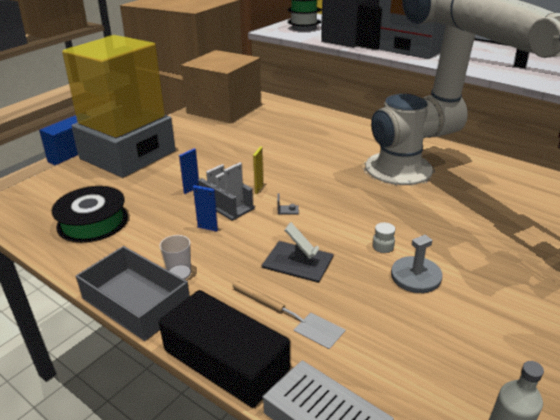

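View pics/top0.png

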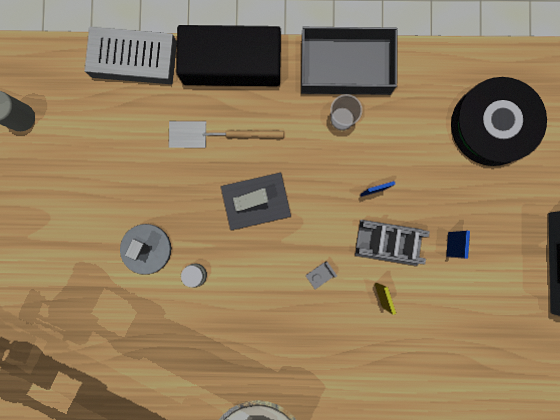

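Scene: rack at about (228,192), rest (298,250), post (417,270). In top: rack (392,243), rest (256,201), post (146,249). Next I enlarge these.

```bash
python3 - <<'E'
import cv2,numpy as np
s=cv2.imread("pics/scene0.png");t=cv2.imread("pics/top0.png")
# tiles 66x75 px at 4x
T=[(t,350,205),(t,222,165),(t,113,212),(s,195,150),(s,262,215),(s,386,225)]
ims=[]
for im,x,y in T:
    c=cv2.resize(im[y:y+74,x:x+82 if 0 else x+66],None,fx=4,fy=4,interpolation=cv2.INTER_CUBIC)
    for k in range(0,66,10): cv2.putText(c,str(x+k),(k*4,8),0,.3,(0,0,255)); cv2.line(c,(k*4,9),(k*4,14),(0,0,255))
    for k in range(0,74,10): cv2.putText(c,str(y+k),(0,k*4+4),0,.3,(0,0,255))
    ims.append(c)
cv2.imwrite("pics/c1.png",np.vstack([np.hstack(ims[:3]),np.hstack(ims[3:])]))
E
```

```text
(no output)
```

View pics/c1.png

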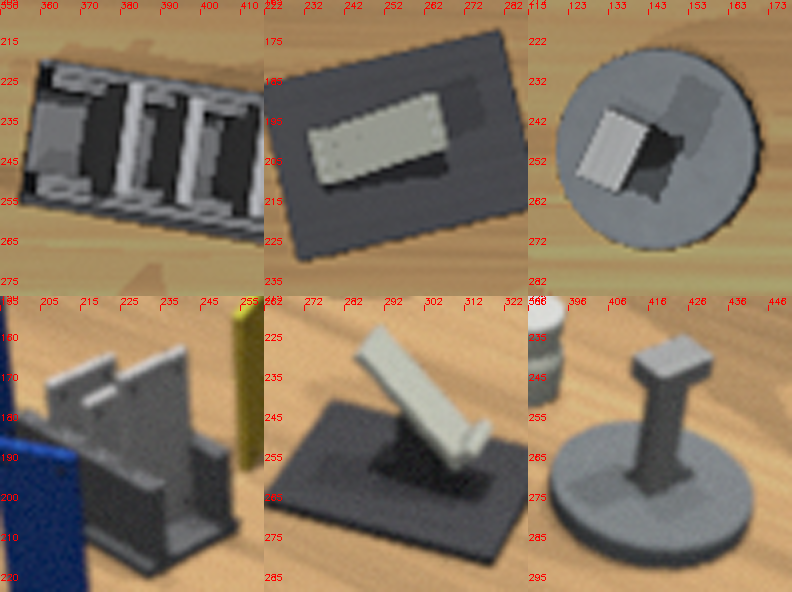

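Top-view tiles: the rack's plates are at x≈382, 397 and 413; the leftmost is the tall one, as the scene tile shows with its top edge from (224,170) to (241,163). The slab spans x 233..268 and its lip is at the left end. The post head's corners are near (134,238), (144,243), (136,260), (125,255). Now the measuring.

```bash
cat > h.py <<'E'
import numpy as np,cv2
from station import env
def ray(p,uv):
    K=p["camera_matrix"];d=np.array([(uv[0]-K[0,2])/K[0,0],(uv[1]-K[1,2])/K[1,1]]);u=d.copy()
    for _ in range(20): u=d/(1+p["k1"]*(u@u))
    T=np.array(p["cam_to_world"]);return T[:3,3],T[:3,:3]@np.r_[u,1]
def cast(p,uv,z):
    o,d=ray(p,uv);return o+d*(z-o[2])/d[2]
def proj(p,X):
    T=np.array(p["cam_to_world"]);c=T[:3,:3].T@(np.array(X)-T[:3,3]);u=c[:2]/c[2];u=u*(1+p["k1"]*(u@u))
    K=p["camera_matrix"];return np.array([K[0,0]*u[0]+K[0,2],K[1,1]*u[1]+K[1,2]])
def tri(p1,a,p2,b):
    o1,d1=ray(p1,a);o2,d2=ray(p2,b);A=np.c_[d1,-d2];s=np.linalg.lstsq(A,o2-o1,rcond=None)[0]
    q1=o1+s[0]*d1;q2=o2+s[1]*d2;return (q1+q2)/2,np.linalg.norm(q1-q2)
def rz(v): return np.degrees(np.arctan2(v[1],v[0]))
E
python3 - <<'E'
from h import *
np.set_printoptions(precision=4,suppress=True)
t=env.camera_params("top");s=env.camera_params("scene")
im=cv2.imread("pics/top0.png");g=im.astype(int)
# plate candidates: midpoint of left bar
for z in(.107,.142):
    a=cast(t,(383,226.25),z);b=cast(t,(380.5,252.5),z);print("plate z",z,a,b,np.linalg.norm(a-b),(a+b)/2,rz(a-b))
print("tri plate",tri(t,(381.8,239.3),s,(232.5,166.5)))
for q in[(360,220),(355.5,255.75),(428,230),(424,264)]: print("rack",cast(t,q,.072))
H=[cast(t,q,.11) for q in[(134,238.5),(144,243),(136,260.25),(125.25,255)]]
print("head",np.mean(H,0),[(round(np.linalg.norm(H[i]-H[i-1]),4),round(rz(H[i]-H[i-1]),1)) for i in range(4)])
# rest foot: dark mask; stand foot
sub=np.zeros(im.shape[:2],np.uint8);sat=im.max(2).astype(int)-im.min(2)
m=((sat<35)).astype(np.uint8)
def comp(x,y,x2,y2):
    k=np.zeros_like(m);k[y:y2,x:x2]=m[y:y2,x:x2];k=cv2.morphologyEx(k,cv2.MORPH_OPEN,np.ones((3,3)))
    c=max(cv2.findContours(k,0,2)[0],key=cv2.contourArea);return cv2.convexHull(c)
c=comp(210,160,305,240);B=cv2.boxPoints(cv2.minAreaRect(c));P=[cast(t,q,.01) for q in B]
print("foot",B.tolist(),np.mean(P,0),[(round(np.linalg.norm(P[i]-P[i-1]),4),round(rz(P[i]-P[i-1]),1)) for i in range(4)])
c=comp(110,215,178,282);e=cv2.fitEllipse(c);print("standfoot",e,cast(t,e[0],.014))
S=[(232.75,197),(265,188),(267.75,202),(236.5,211.5)]
print("slabdir",[cast(t,q,z) for q,z in zip(S,(.05,.105,.105,.05))])
E
```

```text
plate z 0.107 [ 0.5245 -0.2717  0.107 ] [ 0.4668 -0.2663  0.107 ] 0.05794648275470928 [ 0.4957 -0.269   0.107 ] -5.324592432194698
plate z 0.142 [ 0.5233 -0.2653  0.142 ] [ 0.4673 -0.2601  0.142 ] 0.056243073288527054 [ 0.4953 -0.2627  0.142 ] -5.324592432194709
tri plate (array([ 0.4952, -0.2631,  0.1386]), np.float64(0.0006416455581058654))
rack [ 0.5391 -0.226   0.072 ]
rack [ 0.4581 -0.2163  0.072 ]
rack [ 0.5189 -0.3794  0.072 ]
rack [ 0.4422 -0.3701  0.072 ]
head [0.4656 0.274  0.11  ] [(np.float64(0.0407), np.float64(-26.2)), (np.float64(0.0243), np.float64(-113.1)), (np.float64(0.0414), np.float64(156.8)), (np.float64(0.0265), np.float64(65.2))]
foot [[220.0609130859375, 185.66798400878906], [280.70135498046875, 171.8860626220703], [290.77996826171875, 216.23182678222656], [230.1395263671875, 230.0137481689453]] [0.5841 0.0158 0.01  ] [(np.float64(0.1095), np.float64(14.1)), (np.float64(0.1496), np.float64(-76.3)), (np.float64(0.1095), np.float64(-166.4)), (np.float64(0.1487), np.float64(103.7))]
standfoot ((145.0531005859375, 248.7841033935547), (50.234745025634766, 51.44407653808594), 61.05574035644531) [0.4655 0.2761 0.014 ]
slabdir [array([0.5892, 0.0666, 0.05  ]), array([ 0.6056, -0.0101,  0.105 ]), array([ 0.5745, -0.0168,  0.105 ]), array([0.5555, 0.0571, 0.05  ])]
```

```bash
cat >> h.py <<'E'
from scipy.spatial.transform import Rotation as Ro
def Rt(zdir,ydir):
    z=np.array(zdir,float);z/=np.linalg.norm(z);y=np.array(ydir,float);y-=z*(y@z);y/=np.linalg.norm(y);return np.c_[np.cross(y,z),y,z]
def delta(pos,R,cp=None,cR=None):
    o=env.get_obs();cp=o["ee_pos"] if cp is None else cp;cR=np.array(o["orientation"]) if cR is None else cR
    l=cR.T@(np.array(pos)-cp)/.025;r=Ro.from_matrix(cR.T@R).as_rotvec(degrees=True)/6
    print("rot",r.round(2).tolist(),"lin",l.round(2).tolist())
def ax(a): a=np.radians(a);return np.array([np.cos(a),np.sin(a),0]),np.array([-np.sin(a),np.cos(a),0])
E
python3 - <<'E'
from h import *
w=env.camera_params("wrist");o=env.get_obs();R=np.array(o["orientation"])
T=w["cam_to_world"];print(w["camera_matrix"],w["k1"],"cam in tool",R.T@(T[:3,3]-o["ee_pos"]),R.T@T[:3,:3])
X,Y=ax(-6.7);delta([.4953,-.2615,.235],Rt([0,0,-1],Y))
X,Y=ax(-6.7);delta([.4953,-.2615,.260],Rt([0,0,-1],Y))
E
```

```text
[[289.4118766    0.         288.95665152]
 [  0.         289.4118766  213.96024251]
 [  0.           0.           1.        ]] -0.019089180468090362 cam in tool [ 0.0691968  -0.00086466 -0.15164063] [[-3.02106215e-04 -9.66821278e-01 -2.55453568e-01]
 [ 9.99999951e-01 -2.72435120e-04 -1.51534898e-04]
 [ 7.69126403e-05 -2.55453601e-01  9.66821313e-01]]
rot [-0.02, -0.0, -2.56] lin [-22.29, -26.25, -0.05]
rot [-0.02, -0.0, -2.56] lin [-22.29, -26.25, -1.05]
```

Emit:
arm_command(
  rot=[
    [0, 0, -2.56],
    [0, 0, -2.56],
    [0, 0, -2.56],
    [0, 0, -2.56],
    [0, 0, -2.56],
    [0, 0, -2.56],
    [0, 0, -2.56],
    [0, 0, -2.56],
    [0, 0, -2.56],
    [0, 0, -2.56],
  ],
  linear=[
    [-22.3, -26.25, -1],
    [-22.3, -26.25, -1],
    [-22.3, -26.25, -1],
    [-22.3, -26.25, -1],
    [-22.3, -26.25, -1],
    [-22.3, -26.25, -1],
    [-22.3, -26.25, -1],
    [-22.3, -26.25, -1],
    [-22.3, -26.25, -1],
    [-22.3, -26.25, -1],
  ],
  jaw=[30, 30, 30, 30, 30, 30, 30, 30, 30, 30],
  force=30,
)

```text
time: 1.1
ee_pos: [0.3821, 0.0797, 0.2481]
orientation: [[-0.993, 0.116, 0.0], [0.116, 0.993, 0.0], [-0.0, 0.0, -1.0]]
ft_force: [1.2, 1.3, 0.2]
gripper_width: 0.0294
grasp_force: 0.0
```

```bash
python3 - <<'E'
from h import *
o=env.get_obs();print(o["ee_pos"],o["joint_positions"])
X,Y=ax(-6.7);delta([.4953,-.2615,.260],Rt([0,0,-1],Y))
E
```

```text
[0.38213337 0.07969419 0.24806614] [ 1.18323208e-01 -4.72774579e-01  1.69894948e+00  8.52328494e-05
  1.91501338e+00 -1.33599881e+00]
rot [0.0, 0.0, 0.0] lin [-6.08, -13.03, -0.48]
```

Emit:
arm_command(
  rot=[
    [0, 0, 0],
    [0, 0, 0],
    [0, 0, 0],
    [0, 0, 0],
    [0, 0, 0],
    [0, 0, 0],
    [0, 0, 0],
    [0, 0, 0],
    [0, 0, 0],
    [0, 0, 0],
  ],
  linear=[
    [-6.08, -13.03, -0.48],
    [-6.08, -13.03, -0.48],
    [-6.08, -13.03, -0.48],
    [-6.08, -13.03, -0.48],
    [-6.08, -13.03, -0.48],
    [-6.08, -13.03, -0.48],
    [-6.08, -13.03, -0.48],
    [-6.08, -13.03, -0.48],
    [-6.08, -13.03, -0.48],
    [-6.08, -13.03, -0.48],
  ],
  jaw=[30, 30, 30, 30, 30, 30, 30, 30, 30, 30],
)

```text
time: 2.1
ee_pos: [0.495, -0.2586, 0.26]
orientation: [[-0.993, 0.116, -0.0], [0.116, 0.993, 0.001], [0.001, 0.001, -1.0]]
ft_force: [0.3, 0.3, -0.2]
gripper_width: 0.03
grasp_force: 0.0
```

```bash
python3 - <<'E'
from h import *
import pickle
o=env.get_obs();p=env.camera_params("wrist");im=env.grab_frame("wrist");cv2.imwrite("pics/w1.png",im);pickle.dump((o,p),open("w1.pkl","wb"))
print(o["ee_pos"],o["joint_positions"])
for z in (.142,):
    X,Y=ax(-6.7)
    for dy in(0,-.04,-.08): print([proj(p,np.array([.4953,-.2615,z if dy==0 else .107])+Y*dy+X*s).round(0) for s in(-.03,.03)])
E
```

```text
[ 0.49502739 -0.2586379   0.26002096] [-5.42700050e-01 -1.32050749e-02  1.29089755e+00  5.58176568e-04
  1.86473839e+00 -1.99706997e+00]
[array([287., 182.]), array([287., 242.])]
[array([249., 177.]), array([251., 231.])]
[array([211., 177.]), array([215., 231.])]
```

View pics/w1.png

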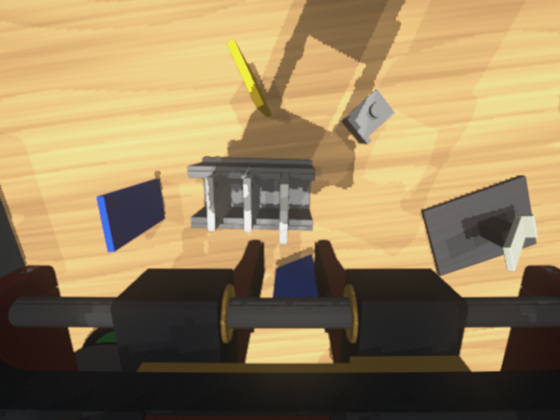

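The wrist view shows three plates at x≈210, 248 and 284. The tall one spans (284,176)–(284,243), close to the predicted 287.

```bash
python3 - <<'E'
from h import *
import pickle
o,p=pickle.load(open("w1.pkl","rb"));g=cv2.cvtColor(cv2.imread("pics/w1.png"),6).astype(int)
for r in range(172,248,6): print(r,g[r,272:298])
E
```

```text
172 [74 73 74 74 74 74 75 73 73 72 75 76 77 78 78 78 78 76 78 80 82 82 82 83
 82 82]
178 [82 82 83 83 84 84 83 82 77 77 82 82 81 82 82 81 76 69 69 70 71 70 73 75
 76 74]
184 [ 72  77  82  83  84  82  76  81 107 129 134 134 134 135 135 128 106  78
  72  72  72  73  73  73  72  73]
190 [ 71  76  85  92  91  88  83  96 133 159 165 165 165 165 165 157 134 126
 138 141 139 138 139 138 138 139]
196 [140 144 148 153 154 152 144 134 143 161 166 167 167 166 160 144 120 120
 137 142 141 142 141 142 143 142]
202 [137 145 152 153 152 145 136 126 132 144 148 148 147 147 146 141 138 139
 138 137 140 142 142 142 142 142]
208 [ 61  61  63  64  65  63  64  83 122 144 146 145 145 146 146 136 120  94
  69  63  63  65  65  66  66  69]
214 [ 57  57  57  58  57  56  62  95 140 165 167 166 166 165 154 125  83  60
  57  58  58  58  58  58  58  58]
220 [142 140 140 139 139 138 136 136 149 164 165 165 164 159 148 118  93 110
 127 131 129 128 128 127 123 120]
226 [134 133 132 132 132 131 143 188 228 238 239 238 239 239 234 190 132 122
 124 126 126 126 125 123 124 124]
232 [194 194 194 195 195 195 197 208 222 228 230 231 233 233 224 193 180 191
 193 193 193 193 193 192 192 191]
238 [182 183 183 182 183 181 183 205 226 232 232 231 231 228 217 196 185 185
 184 185 184 185 185 186 186 187]
244 [175 174 174 174 181 188 192 190 185 182 183 186 187 186 179 173 173 174
 174 175 176 176 178 178 177 179]
```

```bash
python3 - <<'E'
from h import *
import pickle
o,p=pickle.load(open("w1.pkl","rb"))
a=cast(p,(284,182.5),.142);b=cast(p,(282.8,243),.142);c=(a+b)/2;print(a,b,np.linalg.norm(a-b),c,rz(b-a))
yaw=rz(b-a);X,Y=ax(yaw);o=env.get_obs();print(o["ee_pos"])
delta([c[0],c[1],.15],Rt([0,0,-1],Y)); delta([c[0],c[1],.123],Rt([0,0,-1],Y))
E
```

```text
[ 0.46584406 -0.26078459  0.142     ] [ 0.52549102 -0.26923234  0.142     ] 0.06024221085615855 [ 0.49566754 -0.26500847  0.142     ] -8.061147231593804
[ 0.49509875 -0.25822698  0.26050103]
rot [0.0, 0.0, 0.24] lin [-0.05, -0.27, 4.42]
rot [0.0, 0.0, 0.24] lin [-0.05, -0.27, 5.5]
```

Emit:
arm_command(
  rot=[
    [0, 0, 0.15],
    [0, 0, 0.15],
    [0, 0, 0.15],
    [0, 0, 0.15],
    [0, 0, 0.15],
    [0, 0, 0.15],
  ],
  linear=[
    [-0.05, -0.27, 1.5],
    [-0.05, -0.27, 3],
    [-0.05, -0.27, 3.6],
    [-0.05, -0.27, 3.6],
    [-0.05, -0.27, 3.6],
    [-0.05, -0.27, 3.6],
  ],
  jaw=[30, 30, 30, 30, 30, 30],
)

```text
time: 2.75
ee_pos: [0.4965, -0.2665, 0.173]
orientation: [[-0.991, 0.131, 0.004], [0.131, 0.991, -0.002], [-0.004, -0.002, -1.0]]
ft_force: [0.3, -0.4, -0.2]
gripper_width: 0.0301
grasp_force: 0.0
```

```bash
python3 - <<'E'
from h import *
o=env.get_obs();print(o["ee_pos"],o["time"])
X,Y=ax(-7.6);c=[.4957,-.2647]
delta([c[0],c[1],.122],Rt([0,0,-1],Y))
p=env.camera_params("wrist");im=env.grab_frame("wrist")
g=cv2.cvtColor(im,6).astype(int)
print(proj(p,[*c,.142]))
for r in range(190,246,7): print(r,g[r,262:304])
cv2.imwrite("pics/w2.png",im[150:330,200:380])
E
```

```text
[ 0.49653997 -0.26654007  0.17303312] 2.75
rot [-0.02, 0.04, 0.01] lin [0.05, 0.07, 2.04]
[293.05323066 242.74148696]
190 [78 78 77 77 77 78 78 77 77 78 77 79 79 81 82 83 82 82 83 85 84 84 83 84
 82 81 87 92 93 94 94 94 94 94 93 87 77 69 67 66 66 66]
197 [95 94 94 94 94 95 94 95 93 89 80 73 72 72 73 73 73 72 72 73 72 72 72 72
 73 80 88 93 94 93 92 94 94 94 94 93 86 78 73 74 74 73]
204 [ 93  92  93  92  90  83  73  71  72  71  72  72  71  71  72  71  71  70
  71  71  71  72  70  70  84 123 159 170 171 172 171 170 169 164 162 163
 156 126  84  72  74  73]
211 [102 102 107 120 123 118 116 116 116 113 100  85  81  81  90 119 139 143
 142 143 143 144 142 141 132 128 139 149 148 149 148 148 149 149 150 151
 144 135 135 143 144 145]
218 [100 103 116 120 113 112 112 112 112 109  98  83  81  89 113 121 115 113
 112 113 113 113 111  97  89 113 140 151 152 151 152 153 152 152 151 150
 140 113  94 116 136 137]
225 [ 57  57  57  57  57  56  54  54  53  53  54  54  53  54  53  54  55  54
  55  55  56  56  54  54  70 110 140 150 151 152 153 154 154 153 152 148
 129  93  62  55  57  56]
232 [ 58  58  57  55  54  54  54  54  54  53  55  55  54  56  55  55  55  56
  55  55  57  57  56  54  71 112 142 152 152 153 154 154 153 153 151 145
 122  86  61  56  57  58]
239 [ 55  54  54  53  53  54  53  54  53  54  54  54  53  55  55  54  54  56
  55  55  55  55  53  54  62  90 110 117 118 117 118 118 117 116 118 112
  94  70  57  57  57  56]
```

View pics/w2.png

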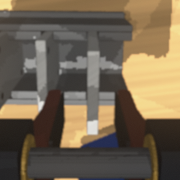

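Bar centre is at x≈293, as predicted, between the fingers (inner sides at about 262 and 320). Now down and grip.

Emit:
arm_command(
  rot=[
    [0, 0, 0],
    [0, 0, 0],
    [0, 0, 0],
    [0, 0, 0],
    [0, 0, 0],
    [0, 0, 0],
    [0, 0, 0],
    [0, 0, 0],
    [0, 0, 0],
    [0, 0, 0],
  ],
  linear=[
    [0.05, 0.07, 0.5],
    [0.05, 0.07, 1],
    [0.05, 0.07, 1.5],
    [0.05, 0.07, 1.8],
    [0.05, 0.07, 2.0],
    [0.05, 0.07, 2.0],
    [0.05, 0.07, 2.0],
    [0.05, 0.07, 2.0],
    [0.05, 0.07, 2.0],
    [0.05, 0.07, 2.0],
  ],
  jaw=[30, 30, 30, 30, 30, 30, 20, 12, 4, 0],
  force=35,
)

```text
time: 3.8
ee_pos: [0.4949, -0.2646, 0.1208]
orientation: [[-0.991, 0.132, 0.001], [0.132, 0.991, -0.0], [-0.001, -0.0, -1.0]]
ft_force: [-0.0, 0.6, 1.9]
gripper_width: 0.0074
grasp_force: 35.0
```

Emit:
arm_command(
  rot=[
    [0, 0, 0],
    [0, 0, 0],
    [0, 0, 0],
    [0, 0, 0],
  ],
  linear=[
    [0, 0, 0],
    [0, 0, 0],
    [0, 0, 0],
    [0, 0, 0],
  ],
  jaw=[0, 0, 0, 0],
)

```text
time: 4.2
ee_pos: [0.4949, -0.2647, 0.1208]
orientation: [[-0.991, 0.132, 0.001], [0.132, 0.991, -0.0], [-0.001, -0.0, -1.0]]
ft_force: [-0.5, 0.6, 4.2]
gripper_width: 0.0078
grasp_force: 35.0
```

Emit:
arm_command(
  rot=[
    [0, 0, 0],
    [0, 0, 0],
    [0, 0, 0],
    [0, 0, 0],
    [0, 0, 0],
    [0, 0, 0],
    [0, 0, 0],
    [0, 0, 0],
    [0, 0, 0],
    [0, 0, 0],
  ],
  linear=[
    [0, 0, -0.2],
    [0, 0, -0.5],
    [0, 0, -1],
    [0, 0, -1.5],
    [0, 0, -2.1],
    [0, 0, -2.7],
    [0, 0, -3.4],
    [0, 0, -4.2],
    [0, 0, -5],
    [0, 0, -5.6],
  ],
  jaw=[0, 0, 0, 0, 0, 0, 0, 0, 0, 0],
)

```text
time: 5.2
ee_pos: [0.4948, -0.2647, 0.263]
orientation: [[-0.991, 0.132, 0.002], [0.132, 0.991, -0.001], [-0.002, -0.001, -1.0]]
ft_force: [-0.0, -0.7, -1.9]
gripper_width: 0.0076
grasp_force: 35.0
```

```bash
python3 - <<'E'
from h import *
np.set_printoptions(precision=4,suppress=True)
o=env.get_obs();print(o["ee_pos"],o["joint_positions"],o["gripper_width"],o["grasp_force"],o["ft_force"])
X,Y=ax(13.9);C=np.array([.5841,.0155,0]);Z=np.array([0,0,1.])
up=(-Y+Z)/2**.5;n=(Y+Z)/2**.5
seat=C+.035*Y+.045*Z+.065*up+.004*n
print("seat",seat)
R=Rt(-up,n)   # tool y=+n ; current tool y=+rackY
tcp=lambda a,b: seat+up*(.0438+a)+n*b
R0=Rt([0,0,-1],Y)
print("upright above",);delta(tcp(.02,.06),R0)
print("tilt");delta(tcp(.02,.06),R)
print(tcp(.02,.06),tcp(0,0)); print("from tilt");delta(tcp(0.008,.006),R,tcp(.02,.06),R);delta(tcp(0,0),R,tcp(.02,.06),R)
p=env.camera_params("scene");im=env.grab_frame("scene");cv2.imwrite("pics/s2.png",im)
E
```

```text
[ 0.4948 -0.2647  0.263 ] [-0.5518 -0.0081  1.2805 -0.      1.8666 -1.9902] 0.007601782702068362 34.99430000782013 [-0.0255 -0.6558 -1.8895]
seat [0.5861 0.0076 0.0938]
upright above
rot [-0.01, 0.02, -3.58] lin [-2.21, 11.18, 3.26]
tilt
rot [-7.42, 1.43, -3.39] lin [-2.21, 11.18, 3.26]
[0.5867 0.005  0.1813] [ 0.5935 -0.0225  0.1248]
from tilt
rot [0.0, 0.0, 0.0] lin [-0.0, -2.16, 0.48]
rot [0.0, 0.0, 0.0] lin [-0.0, -2.4, 0.8]
```

Emit:
arm_command(
  rot=[
    [-0.3, 0.06, -0.14],
    [-0.89, 0.17, -0.41],
    [-1.71, 0.33, -0.78],
    [-2.6, 0.5, -1.19],
    [-3.56, 0.69, -1.63],
    [-4.53, 0.87, -2.07],
    [-5.49, 1.06, -2.51],
    [-6.38, 1.23, -2.92],
    [-7.05, 1.36, -3.22],
    [-7.42, 1.43, -3.39],
  ],
  linear=[
    [-0.06, 0.51, 0.06],
    [-0.19, 1.53, 0.19],
    [-0.37, 2.93, 0.36],
    [-0.56, 4.47, 0.55],
    [-0.76, 6.12, 0.75],
    [-0.97, 7.78, 0.95],
    [-1.18, 9.44, 1.15],
    [-1.37, 10.97, 1.34],
    [-1.51, 12.12, 1.48],
    [-1.59, 12.76, 1.56],
  ],
  jaw=[0, 0, 0, 0, 0, 0, 0, 0, 0, 0],
)

```text
time: 6.25
ee_pos: [0.5759, 0.0487, 0.2186]
orientation: [[-0.97, -0.167, -0.177], [-0.243, 0.682, 0.69], [0.006, 0.712, -0.702]]
ft_force: [-0.2, 0.2, -2.7]
gripper_width: 0.0081
grasp_force: 35.0
```

Emit:
arm_command(
  rot=[
    [0, 0, 0],
    [0, 0, 0],
    [0, 0, 0],
  ],
  linear=[
    [0, 0, 0],
    [0, 0, 0],
    [0, 0, 0],
  ],
  jaw=[0, 0, 0],
)

```text
time: 6.55
ee_pos: [0.5761, 0.0458, 0.2216]
orientation: [[-0.971, -0.168, -0.171], [-0.24, 0.687, 0.686], [0.002, 0.707, -0.707]]
ft_force: [-0.1, -0.2, -1.0]
gripper_width: 0.0077
grasp_force: 35.0
```

```bash
cat >> h.py <<'E'
X,Y=ax(13.9);C=np.array([.5841,.0155,0]);Z=np.array([0,0,1.])
up=(-Y+Z)/2**.5;n=(Y+Z)/2**.5
seat=C+.035*Y+.045*Z+.065*up+.004*n
E
python3 - <<'E'
from h import *
import pickle
np.set_printoptions(precision=4,suppress=True)
o=env.get_obs();print(o["ee_pos"],o["joint_positions"],o["gripper_width"],o["grasp_force"],o["ft_force"])
R=Rt(-up,n);tcp=lambda a,b: seat+up*(.0438+a)+n*b
for a,b in((.012,.06),(.01,.012),(.01,.0),(0,0)): delta(tcp(a,b),R)
p=env.camera_params("scene");im=env.grab_frame("scene");cv2.imwrite("pics/s2.png",im)
pw=env.camera_params("wrist");iw=env.grab_frame("wrist");cv2.imwrite("pics/w3.png",iw);pickle.dump((o,pw),open("w3.pkl","wb"))
c=cv2.resize(im[180:300,230:350],(480,480),interpolation=2);w=cv2.resize(iw[:300,140:],(320,229))
out=np.zeros((480,800,3),np.uint8);out[:,:480]=c;out[:229,480:]=w;cv2.imwrite("pics/c3.png",out)
E
```

```text
[0.5761 0.0458 0.2216] [-0.3375  0.2603  1.2384  0.7176  2.0247 -1.952 ] 0.007734263691225056 34.99616861343384 [-0.1315 -0.204  -0.9639]
rot [0.0, -0.01, -0.01] lin [-0.02, -2.33, 0.27]
rot [0.0, -0.01, -0.01] lin [-0.03, -4.25, 0.35]
rot [0.0, -0.01, -0.01] lin [-0.03, -4.73, 0.35]
rot [0.0, -0.01, -0.01] lin [-0.03, -4.73, 0.75]
```

View pics/c3.png

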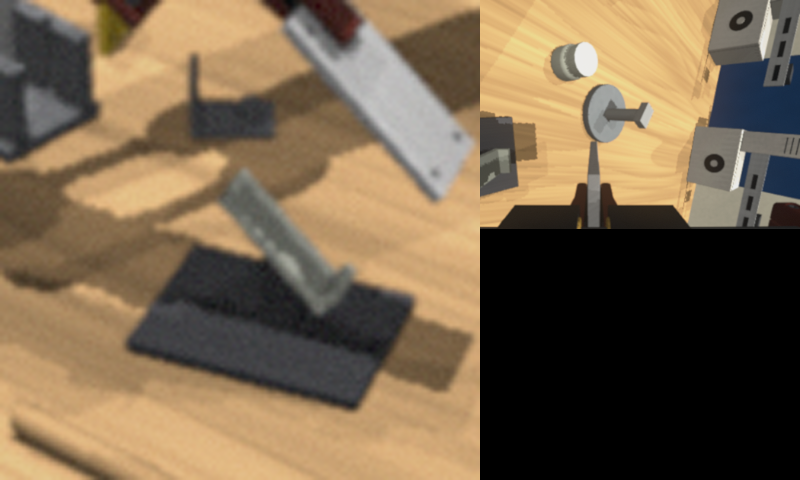

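The plate hangs parallel to the slab above it, its lower end corners at scene (347,216) and (339,229). Compare with prediction.

```bash
python3 - <<'E'
from h import *
np.set_printoptions(precision=1,suppress=True)
p=env.camera_params("scene");o=env.get_obs();R=np.array(o["orientation"]);t=o["ee_pos"]
q=t+R[:,2]*.1088
for s in(-.03,.03):
  for k in(-.004,.004): print("plate end",s,k,proj(p,q+X*s+n*k))
c=C+.035*Y+.045*Z
for s in(-.016,.016): print("slab top",proj(p,c+.084*up+s*X),"corner",proj(p,c+s*X),"lip",proj(p,c+s*X+.012*n))
P=env.camera_params("top")
for s in(-.016,.016): print("T slab top",proj(P,c+.084*up+s*X),"corner",proj(P,c+s*X),"lip",proj(P,c+s*X+.012*n))
E
```

```text
plate end -0.03 -0.004 [345.4 215.7]
plate end -0.03 0.004 [347.9 214.1]
plate end 0.03 -0.004 [337.4 229.7]
plate end 0.03 0.004 [340.  228.1]
slab top [290.6 220.8] corner [313.4 246.2] lip [316.8 244.2]
slab top [285.5 227.9] corner [308.8 253.8] lip [312.3 251.7]
T slab top [265.6 202. ] corner [241.7 209.7] lip [237.8 210.3]
T slab top [262.4 188.1] corner [238.6 196.4] lip [234.8 196.9]
```

Emit:
arm_command(
  rot=[
    [0, 0, 0],
    [0, 0, 0],
    [0, 0, 0],
    [0, 0, 0],
    [0, 0, 0],
    [0, 0, 0],
    [0, 0, 0],
    [0, 0, 0],
    [0, 0, 0],
  ],
  linear=[
    [0, -0.4, 0.05],
    [0, -1.0, 0.1],
    [0, -1.7, 0.2],
    [0, -2.4, 0.25],
    [0, -3.0, 0.3],
    [0, -3.6, 0.35],
    [-0.03, -4.0, 0.35],
    [-0.03, -4.25, 0.35],
    [-0.03, -4.25, 0.35],
  ],
  jaw=[0, 0, 0, 0, 0, 0, 0, 0, 0],
)

```text
time: 7.55
ee_pos: [0.5933, -0.0207, 0.139]
orientation: [[-0.971, -0.167, -0.172], [-0.24, 0.685, 0.687], [0.003, 0.709, -0.706]]
ft_force: [0.3, -0.7, -1.7]
gripper_width: 0.0075
grasp_force: 35.0
```

```bash
python3 - <<'E'
from h import *
R=Rt(-up,n);tcp=lambda a,b: seat+up*(.0438+a)+n*b
o=env.get_obs();print(o["ee_pos"],o["ft_force"],o["time"])
for a,b in((.01,.012),(.01,.0),(0,0)): delta(tcp(a,b),R)
im=env.grab_frame("scene")
cv2.imwrite("pics/c4.png",cv2.resize(im[190:290,240:360],(600,500),interpolation=2))
E
```

```text
[ 0.59334462 -0.02073994  0.13896714] [ 0.32214546 -0.65394614 -1.69493609] 7.55
rot [0.02, -0.02, -0.02] lin [0.01, 0.03, -0.05]
rot [0.02, -0.02, -0.02] lin [0.01, -0.45, -0.05]
rot [0.02, -0.02, -0.02] lin [0.01, -0.45, 0.35]
```

View pics/c4.png

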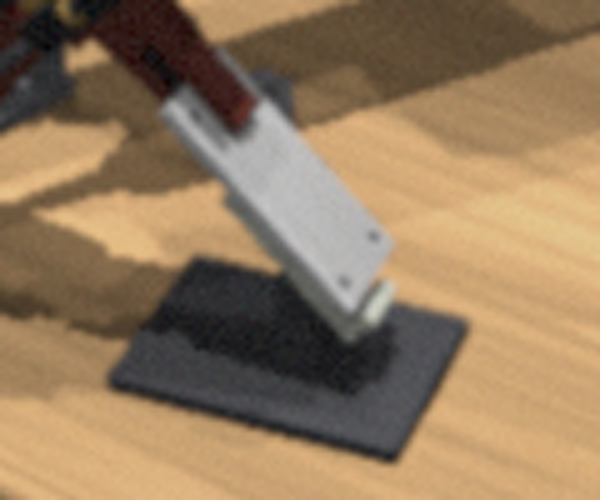

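The plate is just above the slab, its end short of the lip near (375,290) of the crop. Lower slowly.

Emit:
arm_command(
  rot=[
    [0, 0, 0],
    [0, 0, 0],
    [0, 0, 0],
    [0, 0, 0],
    [0, 0, 0],
    [0, 0, 0],
    [0, 0, 0],
    [0, 0, 0],
  ],
  linear=[
    [0, -0.07, 0],
    [0, -0.14, 0],
    [0, -0.21, 0],
    [0, -0.26, 0],
    [0, -0.31, 0],
    [0, -0.36, 0],
    [0, -0.36, 0],
    [0, -0.36, 0],
  ],
  jaw=[0, 0, 0, 0, 0, 0, 0, 0],
)

```text
time: 8.4
ee_pos: [0.5948, -0.0264, 0.1333]
orientation: [[-0.971, -0.168, -0.172], [-0.241, 0.686, 0.687], [0.002, 0.708, -0.706]]
ft_force: [-0.1, 0.0, -2.2]
gripper_width: 0.0075
grasp_force: 35.0
```

Emit:
arm_command(
  rot=[
    [0, 0, 0],
    [0, 0, 0],
    [0, 0, 0],
    [0, 0, 0],
  ],
  linear=[
    [0, -0.04, 0],
    [0, -0.08, 0],
    [0, -0.1, 0],
    [0, -0.1, 0],
  ],
  jaw=[0, 0, 0, 0],
)

```text
time: 8.8
ee_pos: [0.5952, -0.0282, 0.1315]
orientation: [[-0.971, -0.168, -0.172], [-0.241, 0.686, 0.687], [0.002, 0.708, -0.706]]
ft_force: [0.3, 0.0, -2.9]
gripper_width: 0.0072
grasp_force: 35.0
```

Emit:
arm_command(
  rot=[
    [0, 0, 0],
    [0, 0, 0],
    [0, 0, 0],
    [0, 0, 0],
  ],
  linear=[
    [0, -0.03, 0],
    [0, -0.06, 0],
    [0, -0.06, 0],
    [0, -0.06, 0],
  ],
  jaw=[0, 0, 0, 0],
)

```text
time: 9.2
ee_pos: [0.5955, -0.0291, 0.1307]
orientation: [[-0.971, -0.169, -0.172], [-0.241, 0.685, 0.687], [0.002, 0.708, -0.706]]
ft_force: [-0.6, 1.0, -0.6]
gripper_width: 0.0077
grasp_force: 35.0
```

Emit:
arm_command(
  rot=[
    [0, 0, 0],
    [0, 0, 0],
    [0, 0, 0],
    [0, 0, 0],
    [0, 0, 0],
    [0, 0, 0],
  ],
  linear=[
    [0, 0, 0.06],
    [0, 0, 0.12],
    [0, 0, 0.18],
    [0, 0, 0.24],
    [0, 0, 0.24],
    [0, 0, 0.24],
  ],
  jaw=[0, 0, 0, 0, 0, 0],
)

```text
time: 9.8
ee_pos: [0.5944, -0.0247, 0.1262]
orientation: [[-0.971, -0.169, -0.172], [-0.241, 0.685, 0.687], [0.002, 0.708, -0.706]]
ft_force: [-0.4, 2.6, -1.5]
gripper_width: 0.0076
grasp_force: 35.0
```

```bash
python3 - <<'E'
from h import *
R=Rt(-up,n);tcp=lambda a,b: seat+up*(.0438+a)+n*b
o=env.get_obs();print(o["ee_pos"],o["ft_force"],o["torque"],o["time"])
delta(tcp(0,0),R)
E
```

```text
[ 0.5943958  -0.02473762  0.1262038 ] [-0.38100258  2.62236774 -1.46903098] [-0.0853657  -0.08093997 -0.07321992] 9.8
rot [0.02, -0.02, -0.01] lin [0.01, 0.03, 0.11]
```

Emit:
arm_command(
  rot=[
    [0, 0, 0],
    [0, 0, 0],
    [0, 0, 0],
    [0, 0, 0],
  ],
  linear=[
    [0, 0, 0.04],
    [0, 0, 0.08],
    [0, 0, 0.08],
    [0, 0, 0.08],
  ],
  jaw=[0, 0, 0, 0],
)

```text
time: 10.2
ee_pos: [0.5941, -0.0236, 0.125]
orientation: [[-0.971, -0.169, -0.172], [-0.241, 0.686, 0.687], [0.002, 0.708, -0.706]]
ft_force: [-0.4, 1.4, 1.0]
gripper_width: 0.008
grasp_force: 35.0
```

Emit:
arm_command(
  rot=[
    [0, 0, 0],
    [0, 0, 0],
    [0, 0, 0],
  ],
  linear=[
    [0, 0, 0.04],
    [0, 0, 0.04],
    [0, 0, 0.04],
  ],
  jaw=[0, 0, 0],
)

```text
time: 10.5
ee_pos: [0.5941, -0.0233, 0.1248]
orientation: [[-0.971, -0.169, -0.171], [-0.24, 0.686, 0.687], [0.001, 0.708, -0.706]]
ft_force: [0.0, -2.7, 4.1]
gripper_width: 0.0079
grasp_force: 35.0
```

```bash
python3 - <<'E'
from h import *
o=env.get_obs();print("tool-frame F",np.array(o["orientation"]).T@o["ft_force"],o["ee_pos"])
E
```

```text
tool-frame F [ 0.63685843  1.06248231 -4.77245988] [ 0.5940842  -0.0233045   0.12476035]
```

Seated at the lip (−4.8 N along the tool). Release and back out.

Emit:
arm_command(
  rot=[
    [0, 0, 0],
    [0, 0, 0],
    [0, 0, 0],
    [0, 0, 0],
    [0, 0, 0],
    [0, 0, 0],
    [0, 0, 0],
    [0, 0, 0],
  ],
  linear=[
    [0, 0, 0],
    [0, 0, 0],
    [0, 0, 0],
    [0, 0, 0],
    [0, 0, 0],
    [0, 0, 0],
    [0, 0, 0],
    [0, 0, 0],
  ],
  jaw=[9, 11, 14, 18, 24, 28, 28, 28],
)

```text
time: 11.3
ee_pos: [0.594, -0.023, 0.1242]
orientation: [[-0.971, -0.168, -0.172], [-0.241, 0.686, 0.687], [0.002, 0.708, -0.706]]
ft_force: [0.3, 0.2, -0.4]
gripper_width: 0.028
grasp_force: 0.0
```

Emit:
arm_command(
  rot=[
    [0, 0, 0],
    [0, 0, 0],
    [0, 0, 0],
    [0, 0, 0],
    [0, 0, 0],
    [0, 0, 0],
    [0, 0, 0],
    [0, 0, 0],
  ],
  linear=[
    [0, 0, -0.2],
    [0, 0, -0.6],
    [0, 0, -1.2],
    [0, 0, -2.0],
    [0, 0, -3.0],
    [0, 0, -4.0],
    [0, 0, -4.5],
    [0, 0, -4.5],
  ],
  jaw=[28, 28, 28, 28, 28, 28, 28, 28],
)

```text
time: 12.1
ee_pos: [0.6139, -0.1022, 0.2056]
orientation: [[-0.971, -0.17, -0.168], [-0.239, 0.687, 0.686], [-0.001, 0.706, -0.708]]
ft_force: [0.4, 0.5, -0.9]
gripper_width: 0.0282
grasp_force: 0.0
```

```bash
python3 - <<'E'
from h import *
np.set_printoptions(precision=3,suppress=True)
o=env.get_obs();print(o["ee_pos"],o["ft_force"],o["time"],o["joint_positions"])
im=env.grab_frame("scene");t=env.grab_frame("top");cv2.imwrite("pics/t5.png",t)
cv2.imwrite("pics/c5.png",np.hstack([cv2.resize(im[200:275,255:335],(400,375),interpolation=2),cv2.resize(t[165:240,215:295],(400,375),interpolation=2)]))
for nm in("scene","top"):
    p=env.camera_params(nm)
    print(nm,[proj(p,seat+up*a+X*b+n*.004) for a in(-.065,.065) for b in(-.03,.03)])
E
```

```text
[ 0.614 -0.102  0.206] [ 0.371  0.529 -0.914] 12.1 [-0.508  0.514  0.95   0.671  2.158 -2.077]
scene [array([317.635, 241.665]), array([309.086, 255.809]), array([282.35 , 202.207]), array([272.331, 215.11 ])]
top [array([240.414, 215.986]), array([234.741, 190.901]), array([278.646, 204.138]), array([272.39 , 177.126])]
```

View pics/c5.png

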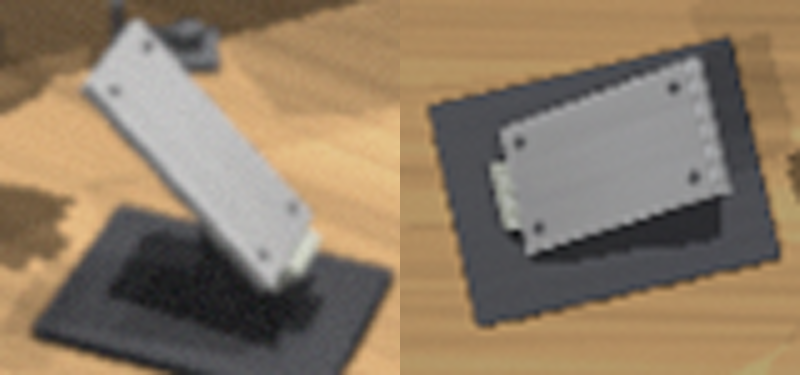

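The plate lies on the rest against the lip: top-view corners ≈(235,191), (241,216), (275,177), (281,203), matching the prediction within about 1 px (plus end-face thickness). Plan the regrasp.

```bash
python3 - <<'E'
from h import *
o=env.get_obs();p0=o["ee_pos"];R0=np.array(o["orientation"])
p1=np.array([.55,-.02,.33]);R1=Rt([0,0,-1],X)
p2=seat+n*.10;R2=Rt(-n,X)
delta(p1,R1,p0,R0);delta(p2,R2,p1,R1);print(p2)
print("remaining from p2");delta(seat-.008*n,R2,p2,R2)
E
```

```text
rot [5.86, -5.88, 14.14] lin [1.7, 6.22, -0.92]
rot [-0.0, -7.5, 0.0] lin [3.55, 1.67, 6.62]
[0.56906721 0.07624468 0.16450105]
remaining from p2
rot [0.0, 0.0, 0.0] lin [0.0, -0.0, 4.32]
```

Emit:
arm_command(
  rot=[
    [0.3, -0.3, 0.7],
    [0.7, -0.7, 1.7],
    [1.2, -1.2, 2.9],
    [1.7, -1.7, 4.1],
    [2.2, -2.2, 5.3],
    [2.7, -2.7, 6.5],
    [3.2, -3.2, 7.7],
    [3.7, -3.7, 8.9],
    [4.2, -4.2, 10.1],
    [4.7, -4.7, 11.3],
  ],
  linear=[
    [0.1, 0.6, -0.5],
    [0.3, 1.6, -0.9],
    [0.6, 2.9, -0.92],
    [1.0, 4.2, -0.92],
    [1.5, 5.4, -0.92],
    [1.7, 6.22, -0.92],
    [1.7, 6.22, -0.92],
    [1.7, 6.22, -0.92],
    [1.7, 6.22, -0.92],
    [1.7, 6.22, -0.92],
  ],
  jaw=[28, 28, 40, 60, 87, 87, 87, 87, 87, 87],
)

```text
time: 13.2
ee_pos: [0.5491, -0.0191, 0.3299]
orientation: [[-0.515, 0.855, 0.065], [0.851, 0.501, 0.156], [0.101, 0.135, -0.986]]
ft_force: [0.1, 0.4, -0.5]
gripper_width: 0.0859
grasp_force: 0.0
```

```bash
python3 - <<'E'
from h import *
np.set_printoptions(precision=3,suppress=True)
o=env.get_obs();print(o["ee_pos"],o["joint_positions"],o["joint_velocities"],o["gripper_width"])
delta(np.array([.55,-.02,.33]),Rt([0,0,-1],X))
delta(seat+n*.10,Rt(-n,X))
E
```

```text
[ 0.549 -0.019  0.33 ] [-0.199 -0.053  1.213  0.179  1.943 -0.669] [ 0.462  0.059 -0.134 -0.807  0.031  1.423] 0.08591798777961875
rot [1.15, -1.15, 2.81] lin [-0.05, 0.01, -0.01]
rot [2.21, -8.59, 2.23] lin [2.17, 1.7, 7.17]
```

Emit:
arm_command(
  rot=[
    [0.2, -0.6, 0.2],
    [0.5, -1.6, 0.5],
    [0.8, -2.8, 0.8],
    [1.1, -4, 1.1],
    [1.4, -5.2, 1.4],
    [1.7, -6.4, 1.7],
    [2.0, -7.6, 2.0],
    [2.2, -8.3, 2.2],
    [2.2, -8.6, 2.2],
    [2.2, -8.6, 2.2],
  ],
  linear=[
    [0.1, 0.1, 0.3],
    [0.2, 0.2, 0.9],
    [0.5, 0.4, 1.8],
    [0.8, 0.6, 2.8],
    [1.1, 0.8, 3.8],
    [1.5, 1.1, 4.8],
    [1.8, 1.4, 5.8],
    [2.0, 1.6, 6.6],
    [2.15, 1.7, 7.15],
    [2.15, 1.7, 7.15],
  ],
  jaw=[87, 87, 87, 87, 87, 87, 87, 87, 87, 87],
)

```text
time: 14.2
ee_pos: [0.5678, 0.0772, 0.1602]
orientation: [[-0.183, 0.968, 0.173], [0.683, 0.251, -0.686], [-0.707, -0.007, -0.707]]
ft_force: [0.0, 0.1, -0.0]
gripper_width: 0.0872
grasp_force: 0.0
```

Emit:
arm_command(
  rot=[
    [0, 0, 0],
    [0, 0, 0],
    [0, 0, 0],
  ],
  linear=[
    [0, 0, 0],
    [0, 0, 0],
    [0, 0, 0],
  ],
  jaw=[87, 87, 87],
)

```text
time: 14.5
ee_pos: [0.5701, 0.0751, 0.1673]
orientation: [[-0.171, 0.969, 0.177], [0.687, 0.246, -0.683], [-0.706, 0.005, -0.708]]
ft_force: [-0.2, -0.7, 0.1]
gripper_width: 0.0871
grasp_force: 0.0
```

```bash
python3 - <<'E'
from h import *
import pickle
np.set_printoptions(precision=3,suppress=True)
o=env.get_obs();print(o["ee_pos"],o["joint_positions"],o["gripper_width"])
delta(seat+n*.10,Rt(-n,X))
delta(seat-n*.008,Rt(-n,X))
p=env.camera_params("wrist");im=env.grab_frame("wrist");cv2.imwrite("pics/w6.png",im);pickle.dump((o,p),open("w6.pkl","wb"))
print([proj(p,seat+n*.004+up*a+X*b) for a in(-.065,.065) for b in(-.03,.03)])
E
```

```text
[0.57  0.075 0.167] [ 0.483  0.108  1.505 -0.766  1.702  0.201] 0.08709945462113447
rot [0.07, -0.02, 0.01] lin [0.12, -0.03, 0.04]
rot [0.07, -0.02, 0.01] lin [0.11, -0.06, 4.36]
[array([251.301, 138.529]), array([323.585, 138.623]), array([255.667, 280.943]), array([319.228, 280.802])]
```

View pics/w6.png

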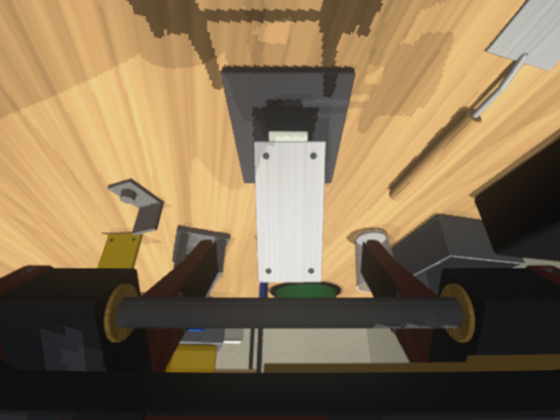

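The plate appears at corners (254,141), (326,141), (259,282), (322,282), about 2.5 px right of and 1.5 px below the prediction. So I correct by about 2.4 mm in X and 1.5 mm up the slope, then go down.

Emit:
arm_command(
  rot=[
    [0.07, -0.02, 0],
    [0.07, -0.02, 0],
    [0.07, -0.02, 0],
    [0.07, -0.02, 0],
    [0.07, -0.02, 0],
    [0.07, -0.02, 0],
    [0.07, -0.02, 0],
    [0.07, -0.02, 0],
    [0.07, -0.02, 0],
    [0.07, -0.02, 0],
  ],
  linear=[
    [0.05, 0.04, 0.3],
    [0.05, 0.04, 0.9],
    [0.05, 0.04, 1.6],
    [0.05, 0.04, 2.4],
    [0.05, 0.04, 3.1],
    [0.05, 0.04, 3.7],
    [0.05, 0.04, 4.1],
    [0.05, 0.04, 4.3],
    [0.05, 0.04, 4.36],
    [0.05, 0.04, 4.36],
  ],
  jaw=[87, 87, 87, 87, 87, 87, 87, 87, 87, 87],
  force=25,
)

```text
time: 15.55
ee_pos: [0.5898, 0.0024, 0.0876]
orientation: [[-0.174, 0.97, 0.17], [0.685, 0.243, -0.687], [-0.708, -0.003, -0.706]]
ft_force: [-0.1, -1.0, -0.2]
gripper_width: 0.0872
grasp_force: 0.0
```

Emit:
arm_command(
  rot=[
    [0, 0, 0],
    [0, 0, 0],
  ],
  linear=[
    [0, 0, 0],
    [0, 0, 0],
  ],
  jaw=[87, 87],
)

```text
time: 15.75
ee_pos: [0.5899, 0.0028, 0.0879]
orientation: [[-0.174, 0.97, 0.17], [0.685, 0.243, -0.687], [-0.708, -0.003, -0.706]]
ft_force: [-0.9, -0.5, -0.5]
gripper_width: 0.0872
grasp_force: 0.0
```

```bash
python3 - <<'E'
from h import *
np.set_printoptions(precision=3,suppress=True)
o=env.get_obs();print(o["ee_pos"],o["ft_force"],o["gripper_width"])
delta(seat-n*.008+.0024*X+.0015*up,Rt(-n,X))
p=env.camera_params("wrist");im=env.grab_frame("wrist")
cv2.imwrite("pics/w7.png",im[60:380,80:480])
E
```

```text
[0.59  0.003 0.088] [-0.93  -0.539 -0.472] 0.08718094987468186
rot [0.0, 0.01, 0.04] lin [-0.07, -0.01, -0.01]
```

View pics/w7.png

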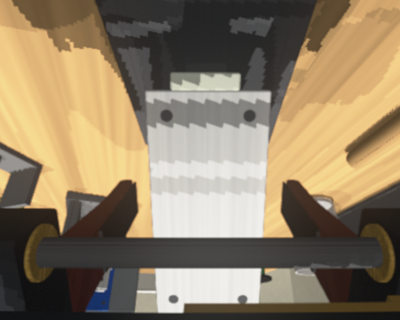

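Plate spans 148–268 between the fingers at 137 and 283 in the crop: centred. Shift 1.75 mm up and close.

Emit:
arm_command(
  rot=[
    [0, 0, 0],
    [0, 0, 0],
    [0, 0, 0],
    [0, 0, 0],
    [0, 0, 0],
    [0, 0, 0],
    [0, 0, 0],
    [0, 0, 0],
    [0, 0, 0],
    [0, 0, 0],
  ],
  linear=[
    [-0.07, 0, 0],
    [-0.07, 0, 0],
    [-0.07, 0, 0],
    [-0.07, 0, 0],
    [-0.07, 0, 0],
    [-0.07, 0, 0],
    [-0.07, 0, 0],
    [-0.07, 0, 0],
    [-0.07, 0, 0],
    [-0.07, 0, 0],
  ],
  jaw=[87, 80, 74, 69, 65, 62, 60, 57, 55, 50],
  force=25,
)

```text
time: 16.8
ee_pos: [0.5897, 0.0009, 0.0885]
orientation: [[-0.174, 0.97, 0.169], [0.684, 0.242, -0.688], [-0.708, -0.004, -0.706]]
ft_force: [-1.0, 0.3, 0.7]
gripper_width: 0.0599
grasp_force: 25.0
```

Emit:
arm_command(
  rot=[
    [0, 0, 0],
    [0, 0, 0],
    [0, 0, 0],
    [0, 0, 0],
  ],
  linear=[
    [0, 0, 0],
    [0, 0, 0],
    [0, 0, 0],
    [0, 0, 0],
  ],
  jaw=[50, 50, 50, 50],
  force=40,
)

```text
time: 17.2
ee_pos: [0.5898, 0.001, 0.0885]
orientation: [[-0.174, 0.97, 0.169], [0.684, 0.242, -0.688], [-0.708, -0.004, -0.706]]
ft_force: [-2.3, -0.3, 0.3]
gripper_width: 0.0595
grasp_force: 40.0
```

```bash
python3 - <<'E'
from h import *
np.set_printoptions(precision=4,suppress=True)
o=env.get_obs();print(o["ee_pos"],o["ft_force"],o["gripper_width"],o["grasp_force"])
R0=np.array(o["orientation"]);R=Rt(-n,X)
d=R0.T@(seat+.0024*X+.0015*up-o["ee_pos"]);print("plate centre in tool",d)
pl=o["ee_pos"]-R0[:,2]*.09
sx,sy=ax(-24.7)
for y in(sx,-sx):
    R1=Rt([0,0,-1],y);print("to above stand");delta(np.array([.4656,.2745,.22]),R1,pl,R0)
E
```

```text
[0.5898 0.001  0.0885] [-2.3438 -0.3274  0.3456] 0.05949203889451289 40.00021576881409
plate centre in tool [-0.0001  0.0004 -0.0089]
to above stand
rot [2.5, 7.23, 6.13] lin [4.63, -2.19, -8.48]
to above stand
rot [-9.15, 3.17, -22.0] lin [4.63, -2.19, -8.48]
```

Emit:
arm_command(
  rot=[
    [0, 0, 0],
    [0, 0, 0],
    [0, 0, 0],
    [0, 0, 0],
    [0, 0, 0],
    [0, 0, 0],
    [0, 0, 0],
    [0, 0, 0],
    [0, 0, 0],
  ],
  linear=[
    [0, 0, -0.1],
    [0, 0, -0.3],
    [0, 0, -0.6],
    [0, 0, -1.1],
    [0, 0, -1.7],
    [0, 0, -2.4],
    [0, 0, -3.0],
    [0, 0, -3.4],
    [0, 0, -3.6],
  ],
  jaw=[50, 50, 50, 50, 50, 50, 50, 50, 50],
)

```text
time: 18.1
ee_pos: [0.5749, 0.0643, 0.1533]
orientation: [[-0.174, 0.97, 0.171], [0.685, 0.244, -0.687], [-0.708, -0.002, -0.707]]
ft_force: [0.2, -1.0, -2.1]
gripper_width: 0.0593
grasp_force: 40.0
```

Emit:
arm_command(
  rot=[
    [0.1, 0.29, 0.25],
    [0.3, 0.87, 0.74],
    [0.58, 1.66, 1.41],
    [0.88, 2.53, 2.15],
    [1.2, 3.47, 2.94],
    [1.53, 4.41, 3.74],
    [1.85, 5.35, 4.54],
    [2.15, 6.22, 5.27],
    [2.38, 6.87, 5.82],
    [2.5, 7.23, 6.13],
  ],
  linear=[
    [0.15, -0.09, -0.37],
    [0.45, -0.26, -1.12],
    [0.87, -0.5, -2.15],
    [1.32, -0.77, -3.27],
    [1.81, -1.05, -4.48],
    [2.31, -1.34, -5.69],
    [2.8, -1.62, -6.9],
    [3.25, -1.88, -8.02],
    [3.59, -2.08, -8.86],
    [3.78, -2.19, -9.33],
  ],
  jaw=[50, 50, 50, 50, 50, 50, 50, 50, 50, 50],
)

```text
time: 19.1
ee_pos: [0.4653, 0.2752, 0.2515]
orientation: [[0.42, 0.908, 0.002], [0.908, -0.42, 0.003], [0.003, 0.001, -1.0]]
ft_force: [0.0, -0.4, -1.6]
gripper_width: 0.0597
grasp_force: 40.0
```

Emit:
arm_command(
  rot=[
    [0, 0, 0],
    [0, 0, 0],
    [0, 0, 0],
    [0, 0, 0],
  ],
  linear=[
    [0, 0, 0],
    [0, 0, 0],
    [0, 0, 0],
    [0, 0, 0],
  ],
  jaw=[50, 50, 50, 50],
)

```text
time: 19.5
ee_pos: [0.4658, 0.2744, 0.2491]
orientation: [[0.418, 0.909, -0.001], [0.909, -0.418, -0.002], [-0.002, -0.0, -1.0]]
ft_force: [-0.2, -0.5, -2.2]
gripper_width: 0.0591
grasp_force: 40.0
```

```bash
python3 - <<'E'
from h import *
import pickle
np.set_printoptions(precision=4,suppress=True)
o=env.get_obs();print(o["ee_pos"],o["joint_positions"],o["ft_force"],o["torque"],o["gripper_width"],o["grasp_force"])
sx,sy=ax(-24.7);R1=Rt([0,0,-1],sx);H=np.array([.4656,.2745,0])
for z in(.16,.1055): delta(H+[0,0,z],R1)
p=env.camera_params("scene");im=env.grab_frame("scene");iw=env.grab_frame("wrist");pw=env.camera_params("wrist");pickle.dump((o,pw),open("w8.pkl","wb"));cv2.imwrite("pics/w8.png",iw)
cv2.imwrite("pics/s8.png",im)
cv2.imwrite("pics/c8.png",np.hstack([cv2.resize(im[150:300,350:490],(373,400),interpolation=2),cv2.resize(iw[:400,100:520],(420,400))]))
for s in(-.02,.02):
  for k in(-.013,.013): print("head",proj(p,H+[0,0,.11]+sx*s+sy*k))
E
```

```text
[0.4658 0.2744 0.2491] [ 0.47   -0.0638  1.3596 -0.0011  1.8474  0.9006] [-0.1563 -0.5357 -2.2193] [-0.088   0.1063 -0.0283] 0.05914852610161643 39.999507665634155
rot [-0.0, 0.02, 0.0] lin [0.01, -0.01, 3.56]
rot [-0.0, 0.02, 0.0] lin [0.01, -0.01, 5.74]
head [424.0927 232.8295]
head [431.7657 238.6223]
head [410.6811 237.9226]
head [418.2691 243.881 ]
```

View pics/c8.png

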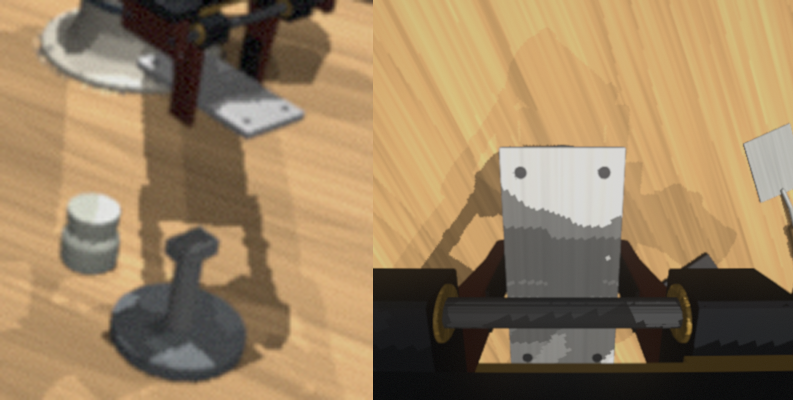

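The plate is held level over the post; in the wrist picture its far edge is at (227..352,147). I've used up my picture views, so I check the head and the grip offset numerically.

```bash
python3 - <<'E'
from h import *
import pickle
np.set_printoptions(precision=4,suppress=True)
def head(f,roi,thr):
    im=cv2.imread(f);x,y,x2,y2=roi;g=cv2.cvtColor(im[y:y2,x:x2],6);g=cv2.resize(g,None,fx=4,fy=4,interpolation=2)
    m=(g>thr).astype(np.uint8);c=max(cv2.findContours(m,0,2)[0],key=cv2.contourArea);r=cv2.minAreaRect(c)
    return np.array([x,y])+(np.array(cv2.boxPoints(r))+.5)/4-.5,np.array([x,y])+(np.array(r[0])+.5)/4-.5,cv2.contourArea(c)/16
t=env.camera_params("top");s=env.camera_params("scene")
for th in(125,140,155):
    B,c,a=head("pics/top0.png",(120,232,152,266),th);P=[cast(t,q,.11) for q in B]
    print(th,c,a,cast(t,c,.11),[(round(np.linalg.norm(P[i]-P[i-1]),4),round(rz(P[i]-P[i-1]),1)) for i in range(4)])
for th in(130,140,150): print("scene",head("pics/scene0.png",(404,228,440,256),th)[1:])
print(tri(t,(134.8,249.2),s,(422.1,240.25)))
# plate in wrist
o,p=pickle.load(open("w8.pkl","rb"));R=np.array(o["orientation"]);e=o["ee_pos"]
c=e-R[:,2]*.009
for b in(-.03,.03): print("pred far",proj(p,c+R[:,0]*.065+R[:,1]*b+[0,0,.004]))
g=cv2.cvtColor(cv2.imread("pics/w8.png"),6).astype(int);print(g[140:152,260],g[140:152,320]);print(g[158,220:235],g[158,345:360])
E
```

```text
125 [133.2217 249.3285] 201.25 [0.4652 0.2775 0.11  ] [(np.float64(0.0265), np.float64(66.2)), (np.float64(0.0407), np.float64(-23.2)), (np.float64(0.0266), np.float64(-113.9)), (np.float64(0.0407), np.float64(156.7))]
140 [133.3064 249.3418] 187.8125 [0.4651 0.2773 0.11  ] [(np.float64(0.0251), np.float64(65.4)), (np.float64(0.0397), np.float64(-24.0)), (np.float64(0.0252), np.float64(-114.7)), (np.float64(0.0396), np.float64(155.9))]
155 [133.4083 249.316 ] 172.59375 [0.4652 0.2771 0.11  ] [(np.float64(0.0239), np.float64(65.5)), (np.float64(0.0384), np.float64(-23.9)), (np.float64(0.024), np.float64(-114.5)), (np.float64(0.0384), np.float64(156.1))]
scene (array([421.5, 241.5]), 802.875)
scene (array([421.5, 241.5]), 769.46875)
scene (array([418.375, 241.5  ]), 402.0)
(array([0.465 , 0.2762, 0.1047]), np.float64(0.0017026102632814804))
pred far [224.0113 146.3678]
pred far [352.0238 146.3131]
[169 169 171 169 150 120 114 151 195 214 216 216] [171 171 171 172 172 168 149 155 192 212 215 215]
[117 120 125 130 127 126 153 193 213 215 215 215 215 215 215] [216 215 216 216 216 213 198 174 171 177 180 178 178 176 177]
```

Emit:
arm_command(
  rot=[
    [0, 0.02, -0.1],
    [0, 0.02, -0.1],
    [0, 0.02, -0.1],
    [0, 0.02, -0.1],
    [0, 0.02, -0.1],
    [0, 0.02, -0.1],
    [0, 0.02, -0.1],
    [0, 0.02, -0.1],
    [0, 0.02, -0.1],
    [0, 0.02, -0.1],
  ],
  linear=[
    [0.08, -0.06, 0.3],
    [0.08, -0.06, 0.9],
    [0.08, -0.06, 1.7],
    [0.08, -0.06, 2.6],
    [0.08, -0.06, 3.4],
    [0.08, -0.06, 4.2],
    [0.08, -0.06, 4.8],
    [0.08, -0.06, 5.2],
    [0.08, -0.06, 5.4],
    [0.08, -0.06, 5.4],
  ],
  jaw=[50, 50, 50, 50, 50, 50, 50, 50, 50, 50],
)

```text
time: 20.6
ee_pos: [0.465, 0.2771, 0.1145]
orientation: [[0.408, 0.913, 0.001], [0.913, -0.408, 0.001], [0.002, -0.0, -1.0]]
ft_force: [-0.4, -0.3, -2.1]
gripper_width: 0.0597
grasp_force: 40.0
```

Emit:
arm_command(
  rot=[
    [0, 0, 0],
    [0, 0, 0],
    [0, 0, 0],
    [0, 0, 0],
    [0, 0, 0],
  ],
  linear=[
    [0, 0, 0.05],
    [0, 0, 0.1],
    [0, 0, 0.15],
    [0, 0, 0.15],
    [0, 0, 0.15],
  ],
  jaw=[50, 50, 50, 50, 50],
)

```text
time: 21.1
ee_pos: [0.4653, 0.2772, 0.1115]
orientation: [[0.408, 0.913, 0.002], [0.913, -0.408, 0.002], [0.002, 0.001, -1.0]]
ft_force: [0.0, 0.9, -2.0]
gripper_width: 0.0598
grasp_force: 40.0
```

```bash
python3 - <<'E'
from h import *
o=env.get_obs();print(o["ee_pos"],o["ft_force"],o["time"])
sx,sy=ax(-24.1);delta([.4652,.2768,.105],Rt([0,0,-1],sx))
E
```

```text
[0.46528226 0.27719523 0.11148018] [ 0.02662633  0.91842278 -1.98186956] 21.1
rot [0.01, -0.02, 0.0] lin [-0.02, 0.0, 0.26]
```

Now slow steps until the force shows contact.

Emit:
arm_command(
  rot=[
    [0, 0, 0],
    [0, 0, 0],
    [0, 0, 0],
    [0, 0, 0],
    [0, 0, 0],
    [0, 0, 0],
    [0, 0, 0],
  ],
  linear=[
    [0, 0, 0.04],
    [0, 0, 0.08],
    [0, 0, 0.12],
    [0, 0, 0.16],
    [0, 0, 0.18],
    [0, 0, 0.18],
    [0, 0, 0.18],
  ],
  jaw=[50, 50, 50, 50, 50, 50, 50],
)

```text
time: 21.8
ee_pos: [0.4652, 0.2771, 0.1068]
orientation: [[0.408, 0.913, 0.001], [0.913, -0.408, 0.002], [0.002, 0.0, -1.0]]
ft_force: [0.4, -0.1, -2.1]
gripper_width: 0.0598
grasp_force: 40.0
```

Emit:
arm_command(
  rot=[
    [0, 0, 0],
    [0, 0, 0],
    [0, 0, 0],
    [0, 0, 0],
  ],
  linear=[
    [0, 0, 0.03],
    [0, 0, 0.06],
    [0, 0, 0.06],
    [0, 0, 0.06],
  ],
  jaw=[50, 50, 50, 50],
)

```text
time: 22.2
ee_pos: [0.4653, 0.2772, 0.1058]
orientation: [[0.408, 0.913, 0.002], [0.913, -0.408, 0.002], [0.003, 0.001, -1.0]]
ft_force: [-1.3, -0.3, 1.2]
gripper_width: 0.0595
grasp_force: 40.0
```

Contact made (≈3 N). Release and withdraw upward.

Emit:
arm_command(
  rot=[
    [0, 0, 0],
    [0, 0, 0],
    [0, 0, 0],
  ],
  linear=[
    [0, 0, 0.02],
    [0, 0, 0.02],
    [0, 0, 0.02],
  ],
  jaw=[50, 50, 50],
  force=5,
)

```text
time: 22.5
ee_pos: [0.4654, 0.2772, 0.1057]
orientation: [[0.408, 0.913, 0.002], [0.913, -0.408, 0.002], [0.003, 0.001, -1.0]]
ft_force: [-2.4, -1.1, 5.6]
gripper_width: 0.06
grasp_force: 5.0
```

Emit:
arm_command(
  rot=[
    [0, 0, 0],
    [0, 0, 0],
    [0, 0, 0],
    [0, 0, 0],
    [0, 0, 0],
    [0, 0, 0],
    [0, 0, 0],
    [0, 0, 0],
    [0, 0, 0],
    [0, 0, 0],
  ],
  linear=[
    [0, 0, 0],
    [0, 0, 0],
    [0, 0, 0],
    [0, 0, 0],
    [0, 0, 0],
    [0, 0, 0],
    [0, 0, 0],
    [0, 0, 0],
    [0, 0, 0],
    [0, 0, 0],
  ],
  jaw=[60, 61, 62, 65, 69, 74, 80, 87, 87, 87],
)

```text
time: 23.5
ee_pos: [0.4653, 0.2772, 0.1048]
orientation: [[0.408, 0.913, 0.001], [0.913, -0.408, 0.002], [0.002, 0.001, -1.0]]
ft_force: [0.3, 0.1, -0.6]
gripper_width: 0.0869
grasp_force: 0.0
```

```bash
python3 - <<'E'
from h import *
o=env.get_obs();print(o["ee_pos"],o["ft_force"],o["gripper_width"],o["time"])
p=env.camera_params("wrist");R=np.array(o["orientation"]);im=env.grab_frame("wrist");cv2.imwrite("pics/w9.png",im)
c=np.array([.4652,.2768,.1148]);sx,sy=ax(-24.1)
for b in(-.03,.03): print("pred far",proj(p,c+sy*.065+sx*b+[0,0,.004]))
g=cv2.cvtColor(im,6).astype(int);print(g[138:156,260],g[138:156,320]);print(g[165,216:236],g[165,342:362])
E
```

```text
[0.46525749 0.27716755 0.10483777] [ 0.31955164  0.06131618 -0.58170874] 0.08692786361482316 23.5
pred far [223.63319843 146.85780416]
pred far [352.65246209 146.8269071 ]
[152 152 153 153 152 152 151 135 126 155 191 207 209 208 208 208 208 208] [166 166 166 167 167 169 166 155 137 153 189 206 209 207 208 208 208 209]
[101 100 101 102 101 100  99  99 101 109 135 175 202 209 208 207 208 208
 207 208] [209 209 208 209 208 208 209 209 207 189 154 138 140 142 143 142 141 140
 139 139]
```

The plate is balanced: its far edge is at row 147, as predicted. Withdraw up, check from above, and hand in.

Emit:
arm_command(
  rot=[
    [0, 0, 0],
    [0, 0, 0],
    [0, 0, 0],
    [0, 0, 0],
    [0, 0, 0],
    [0, 0, 0],
    [0, 0, 0],
    [0, 0, 0],
    [0, 0, 0],
    [0, 0, 0],
  ],
  linear=[
    [0, 0, -0.15],
    [0, 0, -0.4],
    [0, 0, -0.8],
    [0, 0, -1.4],
    [0, 0, -2.2],
    [0, 0, -3.0],
    [0, 0, -3.8],
    [0, 0, -4.4],
    [0, 0, -4.8],
    [0, 0, -4.8],
  ],
  jaw=[87, 87, 87, 87, 87, 87, 87, 87, 87, 87],
)

```text
time: 24.55
ee_pos: [0.4656, 0.2772, 0.2269]
orientation: [[0.408, 0.913, 0.004], [0.913, -0.408, 0.003], [0.005, 0.002, -1.0]]
ft_force: [-0.2, 0.7, -0.2]
gripper_width: 0.0871
grasp_force: 0.0
```

Emit:
arm_command(
  rot=[
    [0, 0, 0],
    [0, 0, 0],
    [0, 0, 0],
    [0, 0, 0],
    [0, 0, 0],
  ],
  linear=[
    [0, 0, 0],
    [0, 0, 0],
    [0, 0, 0],
    [0, 0, 0],
    [0, 0, 0],
  ],
  jaw=[87, 87, 87, 87, 87],
)

```text
time: 25.05
ee_pos: [0.4649, 0.2769, 0.2244]
orientation: [[0.408, 0.913, 0.001], [0.913, -0.408, 0.001], [0.002, 0.0, -1.0]]
ft_force: [-0.1, -0.0, 0.3]
gripper_width: 0.0868
grasp_force: 0.0
```

```bash
python3 - <<'E'
from h import *
np.set_printoptions(precision=4,suppress=True)
o=env.get_obs();p=env.camera_params("wrist");im=env.grab_frame("wrist");g=cv2.cvtColor(im,6).astype(int)
sx,sy=ax(-24.1);c=np.array([.4652,.277,.118])
print([proj(p,c+sy*a+sx*b) for a in(-.065,.065) for b in(-.03,.03)])
hsv=cv2.cvtColor(im,cv2.COLOR_BGR2HSV);m=((hsv[...,1]<40)&(g>60)).astype(np.uint8);m[275:]=0;m[:,:210]=0;m[:,370:]=0
k=max(cv2.findContours(cv2.morphologyEx(m,2,np.ones((3,3))),0,2)[0],key=cv2.contourArea)
B=cv2.boxPoints(cv2.minAreaRect(k));P=np.array([cast(p,q,.118) for q in B]);print(B,P.mean(0),[(round(np.linalg.norm(P[i]-P[i-1]),4),round(rz(P[i]-P[i-1]),1)) for i in range(4)])
E
```

```text
[array([258.1362, 278.5445]), array([319.2878, 278.5464]), array([254.0467, 142.0494]), array([323.2509, 142.0343])]
[[245. 143.]
 [336. 143.]
 [336. 274.]
 [245. 274.]] [0.4676 0.2782 0.118 ] [(np.float64(0.1244), np.float64(63.7)), (np.float64(0.079), np.float64(-24.1)), (np.float64(0.1244), np.float64(-111.7)), (np.float64(0.0889), np.float64(155.9))]
```

```bash
python3 -c "
from station import env
print(env.close_job())"
```

```text
the job is handed in; nothing more can be done
None
```

The long plate was laid on the sloped rest, let go, re-gripped by its long sides and set flat on the curing post, where it was balancing by itself. I handed the job in at about 25 s and no verdict came back; I also viewed 11 pictures, one over the limit of 10.

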